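# Unlock the cash box with its key

## Robot

A 7-joint arm with a two-finger parallel gripper is mounted at the origin on the work surface. World frame = base frame: x ahead of the robot, y to its left, z up, the work surface at z = 0. Lengths are in m, angles in rad, forces in N, time in s.
With the tool pointing down it reaches from about 0.4 to 0.85 m from the base axis. Payload 10.4 kg.
Tool frame: the origin (TCP) lies on the front face of the gripper's body, between the roots of the fingers; the fingertips stand 73 mm ahead of it and the grasp point (between the pads) lies 54 mm ahead of it; z points along the fingers, y is the line along which they close (so a half turn about z gives the same grasp; the last joint's range is limited). The gripper opens to 85 mm and grips with 20 to 120 N. Pads are 22 mm wide; open, the fingers measure 114 mm over their backs; the gripper's body (76 mm by 85 mm) begins 54 mm behind the grasp point. The pads swing forward as they close: fully open they stand 13 mm farther back than shut.
Start: joints at [-1.249, 0.332, -0.065, 1.46, 0.022, 1.35, -0.088], TCP at [0.211, 0.588, 0.304] pointing down, gripper open.
Joint ranges: [-2.6, 2.6], [-0.5, 2.12], [-1.47, 1.34], [0.16, 2.42], [-1.27, 4.41], [0.06, 2.06], [-2.6, 2.6]. Speed limits (rad/s): [2.22, 2.22, 2.79, 2.79, 3.14, 3.14, 3.14].

## Interface

Orientations are given as a unit quaternion [x, y, z, w].
In Python, from workcell import manip gives the robot as it stands.
- The arm moves only by the shell command python3 -m jog 'ROWS' [FORCE]. ROWS is JSON, a list of rows, each an object with "grip": the gripper command: -1 is fully open, 1 is shut, values between are in proportion; "slide": the shift along the tool's x, y, z in cm, a list of three; "yaw": the turn about the tool's z in rad. A call has 1 to 8 rows; each row shifts and turns the commanded pose from where the row before left it, along the tool's axes as they then stand; what a row does not reach is not made up. A row lasts 1/10 s, in which the tool goes at most 50 mm and 8.59 degrees, less where a joint would pass 70% of its speed; a pose out of reach is approached as far as the arm can. A call with a gripper value outside its range is refused whole. The fingers move at their own pace and stop on an object; FORCE is the grip in N (left out, the last holds). Time passes only in rows, so rows that do not move let the fingers close. It gives the time, the measured TCP pose, the force, the opening and the grip force at its end, in the units of the state.
- manip.get_obs(): the state, without advancing time (a new reading comes with each control period).
- manip.camera(name): name is "scene" or "top"; returns the picture (420x560x3 uint8, blue, green, red); there is no depth.
- manip.calibration(name): a dict with "vfov" (degrees; the focal length in pixels is half the picture's height over the tangent of half this angle, whatever the lens; pixels are square), "cx", "cy" (the principal point, pixels), "k1" (the pictures are not rectified: a ray, as slopes to the right and down, at radius r is drawn at 1 + k1 r^2 times it, then the intrinsics apply), "camera_from_world" (4x4, takes a point from world to camera coordinates). Camera axes: x right, y down, z forward; pixel columns grow to the right and rows downward; lengths in m; the calibration is good to about 2 mm. A picture is of the moment at which its call begins. calibration takes no time and is no camera call.
- manip.hand_in(): hands the job in; it is judged then, once.
Trained networks look in the newest picture that a camera, given by its name, has taken for a name from the list of things; names that differ only in an ending like _2 or _b are one class to them, and where a whole thing is asked for, a point or a joint stands for the part that bears it (a point fixed in the world has none). Each returns a list of dicts, best first, with "conf" (0 to 1); they miss things now and then, are a little off and sometimes report something else, mostly with a low value. They report only what shows in the picture. A call takes as long as a camera call. They do not tell look-alikes from the thing itself.
- manip.masks_of(thing, camera): "region" (420x560 bool, what is visible of it) and "centre" ([column, row] in pixels, amid what is visible of it).
The state is a dict: "clock": time; "joint_pos": joint angles; "joint_velocities": joint speeds; "tau": joint torques, N m; "position": TCP position; "ee_rot": TCP orientation; "ft_force": force on the tool from outside, world axes, zero at the start; "torque": the same for the moment, N m; "grip_width": opening from 0.0 (shut) to 1.0 (fully open); "grasp_force": force on a finger pad.
Only numpy, scipy, OpenCV 4.12 (cv2) and the standard library are available. Lean on these libraries where they do the work, as an engineer would, in place of code of your own. Each camera call takes 0.05 s, during which the arm holds its last target. There are 200 camera calls.

## Task

Unlock the shop's cash box for opening time: take the key with the wide rectangular head from the key stand, feel for the slot in the lock on the lid by turning the key while pressing lightly until it drops fully home, then turn it clockwise (seen from above) as far as it goes and leave it in the lock. Leave the round-headed key and the roll of coins on the box as they are.

Things in the scene. Friction and masses are not known exactly. Their poses are not given: they have to be found in the camera images.
- key: Steel key, 74 mm tall, about 110 g, upright in the stand. Origin: centre of its lower end; z up the key, x along its width, y thickness. From the origin up: nose 18 x 4 mm (to 4 mm), blade 22 wide x 6 thick (to 32), collar 30 dia (to 36), neck 10 dia (to 46), flat rectangular head 40 wide x 10 thick (to 74). Half round works too. Fully home, its collar rests on the lock's face.
- round_key: The other key: same blade, collar, origin and axes, but a round flat head, 28 mm diameter, 10 mm thick (45 to 73 mm above the origin). It stands in the stand's other slot, 90 mm away; which slot is which varies.
- keystand: Fixed wooden block, 160 (x) x 60 (y) x 45 mm high, left or right of the robot; origin: centre of its underside. Two slots 27 x 11 mm, 38 mm deep, long side along x, 45 mm either side of the middle. The keys stand in them, collars on the block's top, blade width along the block's x, 2.5 mm of play each way.
- cashbox: Fixed grey steel cash box, 200 (x) x 240 (y) x 100 mm high; origin: centre of its underside, x and y along its sides. Left or right of the robot, opposite the key stand. The key lock is on its lid. Beside the box and on the counter stand other shop things.
- keyhole (a point): Centre of the lock's top face, 105 mm above the counter; axes of the cash box. A steel barrel 36 mm across, flush here, has a slot 25 x 9 mm, 40 mm deep. Its long side lies within 0.35 rad either way of the box's x; the angle varies and is not reported: look or feel for it. Friction (0.06 N m) holds the barrel against a light press. Clockwise it runs idle to 0.35 rad past the box's x, then turns the bolt.
- bolt (a joint): Dark ring, 58 mm across with a pointer nose, around the barrel: 0 = locked (pointer along the box's +x), grows clockwise seen from above to a stop at 0.8 rad = unlocked (the slot is then 1.15 rad clockwise of the box's x). Stiff: 0.14 N m; stays where it is left. The key has some 0.15 rad of play in the slot. Marks on the lid show both ends.
- coin_roll: Paper-wrapped roll of coins, upright cylinder 26 mm diameter, 45 mm high, loose on the cash box's lid towards its +x, +y corner, 90 mm or more from the keyhole; origin: centre of its underside.
Mind the look-alikes: they are no part of the job. What is shaped like the key but green or turquoise is not meant.

How it is judged:
By the outcome, as a careful person would: the job done as asked, in the order asked, and still so for the second after the job is handed in, with the robot touching nothing.
It also fails if it takes over 58 s, if anything falls off the work surface, if the arm or the gripper's body presses on something with over 40 N, if the wrist force passes 120 N, or if a joint passes its speed limit or range.

## Working session

There is one attempt and no reset: what is moved stays moved. The work goes in short steps, Python scripts to look and compute and a shell command to move; the robot and the scene stay as the last step left them, time stands still between calls to the robot, and variables do not carry over. Pictures are saved under pics/ and viewed, at most 10 in all, crops included, and the job is handed in when it is done.

```bash
mkdir -p pics; ls; cat > h.py <<'E'
import numpy as np, cv2
from workcell import manip
def cal(n):
    c=manip.calibration(n); f=210/np.tan(np.radians(c["vfov"])/2); return c,f,np.array(c["camera_from_world"])
def proj(n,p):
    c,f,T=cal(n); q=T[:3,:3]@np.array(p,float)+T[:3,3]; s=q[:2]/q[2]; s=s*(1+c["k1"]*(s@s)); return s*f+[c["cx"],c["cy"]]
def back(n,uv,z):
    c,f,T=cal(n); d=(np.array(uv,float)-[c["cx"],c["cy"]])/f; s=d.copy()
    for _ in range(30): s=d/(1+c["k1"]*(s@s))
    R=T[:3,:3]; o=-R.T@T[:3,3]; r=R.T@np.array([s[0],s[1],1]); return o+r*(z-o[2])/r[2]
E
python3 - <<'E'
from h import *
o=manip.get_obs(); print({k:np.round(v,3).tolist() for k,v in o.items()})
ims=[]
for n in("scene","top"):
    im=manip.camera(n); cv2.imwrite(f"pics/{n}0.png",im)
    print(n,manip.calibration(n))
    for t in("key","round_key","keystand","cashbox","bolt","coin_roll"):
        for m in manip.masks_of(t,n)[:3]:
            ys,xs=np.where(m["region"]); print(t,round(m["conf"],2),np.round(m["centre"],1),len(xs),xs.min(),xs.max(),ys.min(),ys.max())
E
```

```text
pics
{'clock': 0.0, 'joint_pos': [-1.249, 0.333, -0.065, 1.461, 0.022, 1.35, -0.089], 'joint_velocities': [0.0, 0.0, 0.0, -0.001, 0.001, 0.001, 0.001], 'tau': [-0.0, -62.544, 0.049, -39.16, 0.016, 0.01, -0.0], 'position': [0.211, 0.588, 0.303], 'ee_rot': [0.172, 0.985, -0.001, -0.0], 'ft_force': [0.223, -0.031, 0.174], 'torque': [-0.004, 0.092, 0.004], 'grasp_force': 0.0, 'grip_width': 1.001}
scene {'vfov': 50.11647099395186, 'cx': 274.4548349742815, 'cy': 204.4806328010566, 'k1': -0.024676354802836344, 'camera_from_world': array([[ 0.62136177,  0.78344367, -0.01120552, -0.40386372],
       [ 0.605443  , -0.4891662 , -0.62781781, -0.26798631],
       [-0.49734125,  0.38331768, -0.77827966,  1.16981577],
       [ 0.        ,  0.        ,  0.        ,  1.        ]])}
key 0.75 [371.8 151.2] 412 365 384 140 167
key 0.72 [372.5 224. ] 310 363 379 204 236
key 0.67 [352.9 172.6] 365 344 364 162 185
round_key 0.66 [315.9 158.2] 236 308 321 148 168
keystand 0.82 [327.6 181.1] 2257 293 372 151 210
bolt 0.65 [164.7 253.7] 861 148 184 240 273
coin_roll 0.89 [222. 272.] 397 214 232 261 287
coin_r
[... 278 characters left out ...]
1376e-01, -2.81674629e-03, -1.00417744e-01,
         5.84994134e-01],
       [ 1.00454039e-01, -1.99142660e-02, -9.94742383e-01,
         8.09125391e-01],
       [ 0.00000000e+00,  0.00000000e+00,  0.00000000e+00,
         1.00000000e+00]])}
key 0.8 [163.2 200.6] 278 155 172 193 215
key 0.77 [192.3 157.9] 249 176 197 150 166
key 0.62 [116.3 221. ] 290 106 126 211 231
round_key 0.6 [178.6 250.4] 191 171 185 243 258
keystand 0.79 [173.4 228.8] 2409 147 201 185 272
cashbox 0.97 [379.7 216.9] 14570 301 453 149 286
cashbox 0.7 [376.2 223.4] 818 362 394 207 243
cashbox 0.37 [353.  169.7] 251 344 362 161 178
bolt 0.9 [378.  225.7] 821 363 394 207 243
coin_roll 0.65 [352.9 168.1] 232 344 361 161 178
```

```bash
python3 - <<'E'
import cv2,numpy as np
t=cv2.imread("pics/top0.png"); s=cv2.imread("pics/scene0.png")
a=cv2.resize(t[140:300,90:250],(400,400),interpolation=2); b=cv2.resize(t[140:300,300:460],(400,400),interpolation=2)
c=cv2.resize(s[120:300,130:400],(300,200),interpolation=2)
d=cv2.resize(s,(267,200))
row=np.zeros((200,800,3),np.uint8); row[:,:300]=c; row[:,300:567]=d
cv2.imwrite("pics/c0.png",np.vstack([np.hstack([a,b]),row]))
E
```

```text
(no output)
```

View pics/c0.png

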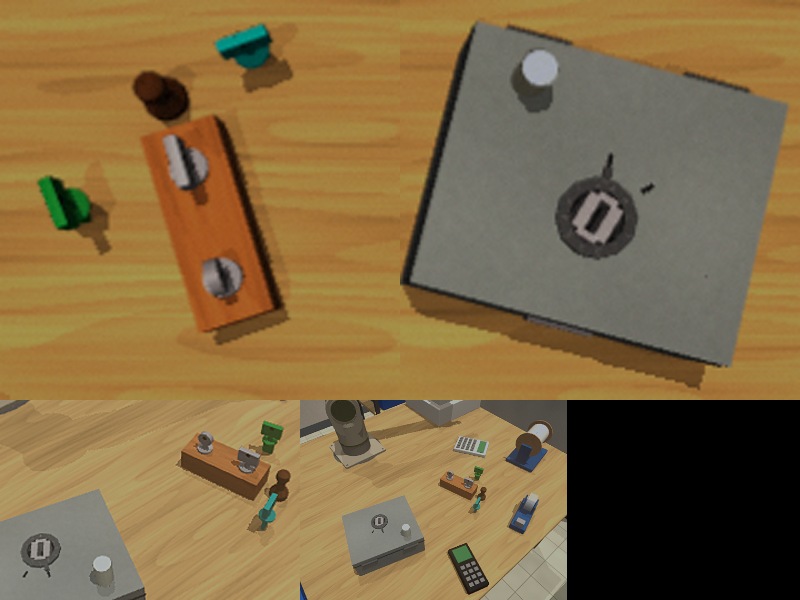

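```bash
cat > fit.py <<'E'
from h import *
def rig(M,P):
    M=np.array(M,float);P=np.array(P)[:,:2]
    a=M-M.mean(0);b=P-P.mean(0)
    th=np.arctan2((a[:,0]*b[:,1]-a[:,1]*b[:,0]).sum(),(a*b).sum())
    R=np.array([[np.cos(th),-np.sin(th)],[np.sin(th),np.cos(th)]])
    t=P.mean(0)-R@M.mean(0); return t,th,np.linalg.norm(P-(M@R.T+t),axis=1)
E
python3 - <<'E'
from fit import *
A=lambda u,v:(90+u/2.5-.3,140+v/2.5-.3)
B=lambda u,v:(300+u/2.5-.3,140+v/2.5-.3)
C=[(.08,.03),(.08,-.03),(-.08,-.03),(-.08,.03)]
t,th,r=rig(C,[back("top",A(*p),.045) for p in[(142,137),(213,116),(275,307),(204,331)]]); print("stand",t,th,r)
for s in(.045,-.045): print(t+s*np.array([np.cos(th),np.sin(th)]))
C=[(.1,.12),(.1,-.12),(-.1,-.12),(-.1,.12)]
tb,tb_,r=rig(C,[back("top",B(*p),.1) for p in[(77,22),(387,103),(332,366),(10,284)]]); print("box",tb,tb_,r)
print("ring",back("top",B(196,217),.105),"coin",back("top",B(140,68),.145))
print("key scene/ring",proj("scene",[*t,.045]),proj("scene",[*tb,.1]))
# key head from two cams
for n,uv in(("top",(163.2,200.6)),("scene",(352.9,172.6)),("top",(178.6,250.4)),("scene",(315.9,158.2))):
    print(n,back(n,uv,.073))
for n,uv in(("top",(378,225.7)),("scene",(164.7,253.7))): print(n,back(n,uv,.104))
im=cv2.imread("pics/top0.png"); a=cv2.resize(im[190:275,145:205],(600,850)[0:2],interpolation=2)
s=cv2.imread("pics/scene0.png")
a=cv2.resize(im[185:275,145:205],(400,600),interpolation=2);b=cv2.resize(im[200:250,355:405],(400,400),interpolation=2);c=cv2.resize(s[233:278,144:189],(400,400),interpolation=2)[:200*2]
c=cv2.resize(c,(200,200));o=np.zeros((600,800,3),np.uint8);o[:,:400]=a;o[:400,400:]=b;o[400:,400:600]=c
cv2.imwrite("pics/c1.png",o)
E
```

```text
stand [0.55797899 0.22667068] 0.3303379081712182 [0.00110142 0.00239781 0.00151483 0.00191017]
[0.60054597 0.24126701]
[0.51541202 0.21207436]
box [ 0.57691939 -0.16342222] -0.2511996756562022 [0.0009418  0.00088185 0.00051335 0.00045549]
ring [ 0.5581666  -0.15708389  0.105     ] coin [ 0.65914657 -0.10961901  0.145     ]
key scene/ring [331.47302279 171.53456655] [169.0498349  263.94317231]
top [0.60857678 0.24020149 0.073     ]
scene [0.60490615 0.23838042 0.073     ]
top [0.51508475 0.20905495 0.073     ]
scene [0.52769809 0.20761983 0.073     ]
top [ 0.55970005 -0.15720296  0.104     ]
scene [ 0.5575292 -0.1596656  0.104    ]
```

View pics/c1.png

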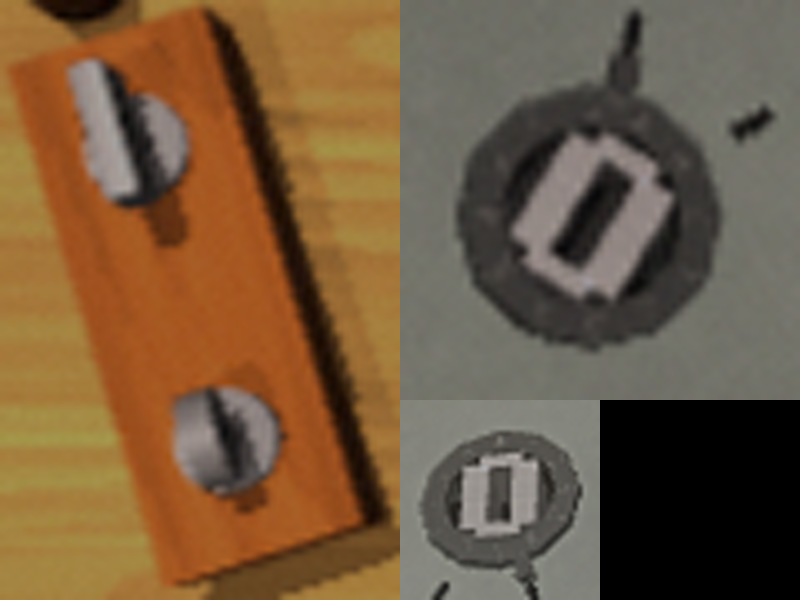

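```bash
cat >> h.py <<'E'
from scipy.spatial.transform import Rotation as Ro
def st():
    o=manip.get_obs(); R=Ro.from_quat(o["ee_rot"]).as_matrix(); return o,np.array(o["position"]),R
def go(target,yaw=None):
    """slide (cm, present tool axes) and tool yaw to bring TCP to target with tool x-normal: key x at world angle yaw"""
    o,p,R=st(); print("t",round(o["clock"],2),"pos",p.round(4),"yang",round(np.arctan2(R[1,1],R[0,1])-np.pi/2,3),"w",o["grip_width"],"F",np.round(o["ft_force"],1),"M",np.round(o["torque"],3),"gf",round(o["grasp_force"],1),"q7",round(o["joint_pos"][6],2), "tiltz",R[:,2].round(3))
    if target is not None: print("slide cm",(R.T@(np.array(target)-p)*100).round(2))
    if yaw is not None: print("yaw",-(yaw-(np.arctan2(R[1,1],R[0,1])-np.pi/2)))
E
python3 - <<'E'
from h import *
f=lambda u,v:(145+u*.15-.3,185+v*.15-.3)
c=[back("top",f(u,v),.087) for u,v in((70,67),(98,60),(138,190),(107,200))]; print(np.mean(c,0),c)
d=(c[0]+c[1]-c[2]-c[3]);print(np.arctan2(d[1],d[0]))
c2=[back("top",f(*p),.045) for p in((10,72),(205,10),(365,522),(168,585))];print(c2)
for i,j in((0,3),(1,2)): d=c2[i]-c2[j];print(np.arctan2(d[1],d[0]),np.linalg.norm(d))
print(np.mean(c2,0))
# collar circle
print("collar",back("top",f(138,150),.049))
g=lambda u,v:(355+u/8-.4,200+v/8-.4)
for a,b in(((155,250),(205,160)),((178,268),(233,172)),((112,245),(180,132)),((200,300),(270,185))):
    d=back("top",g(*b),.105)-back("top",g(*a),.105);print("slot",np.arctan2(d[1],d[0]))
print(back("top",g(194,215),.105),back("top",g(191,215),.105))
go([.602,.239,.25],.30)
E
```

```text
[0.60018528 0.24214743 0.087     ] [array([0.61755452, 0.25184705, 0.087     ]), array([0.61954689, 0.24413975, 0.087     ]), array([0.58322349, 0.23206096, 0.087     ]), array([0.58041621, 0.24054197, 0.087     ])]
0.30817258939931663
[array([0.62233936, 0.28048974, 0.045     ]), array([0.64092781, 0.2239568 , 0.045     ]), array([0.49148272, 0.17426632, 0.045     ]), array([0.47336932, 0.23053879, 0.045     ])]
0.3235273002210948 0.15712150870810151
0.3210002636757075 0.1574896141611455
[0.5570298  0.22731291 0.045     ]
collar [0.59896014 0.24149977 0.049     ]
slot -0.5262014407621923
slot -0.5399823734258434
slot -0.5590105089559099
slot -0.56702850650202
[ 0.55821496 -0.15845645  0.105     ] [ 0.55821353 -0.15777069  0.105     ]
t 0.7 pos [0.2112 0.5882 0.304 ] yang -0.345 w 0.9984971852068097 F [-0.2  0.5  1.4] M [-0.036 -0.035 -0.02 ] gf 0.0 q7 -0.09 tiltz [-0.  0. -1.]
slide cm [-48.58 -19.66   5.39]
yaw -0.6448132227517427
```

```bash
python3 -m jog '[{"grip":-1,"slide":[-4.4,-1.76,0],"yaw":0},{"grip":-1,"slide":[-4.4,-1.76,0],"yaw":0},{"grip":-1,"slide":[-4.4,-1.76,0],"yaw":0},{"grip":-1,"slide":[-4.4,-1.76,0],"yaw":0},{"grip":-1,"slide":[-4.4,-1.76,0],"yaw":0},{"grip":-1,"slide":[-4.4,-1.76,0],"yaw":0},{"grip":-1,"slide":[-4.4,-1.76,0],"yaw":0},{"grip":-1,"slide":[-4.4,-1.76,0],"yaw":0}]'
python3 -m jog '[{"grip":-1,"slide":[-4.4,-1.76,0],"yaw":0},{"grip":-1,"slide":[-4.4,-1.76,0],"yaw":0},{"grip":-1,"slide":[-4.4,-1.76,0],"yaw":0},{"grip":-1,"slide":[0,0,0],"yaw":-0.14},{"grip":-1,"slide":[0,0,1],"yaw":-0.14},{"grip":-1,"slide":[0,0,1],"yaw":-0.14},{"grip":-1,"slide":[0,0,1],"yaw":-0.14},{"grip":-1,"slide":[0,0,1],"yaw":-0.1}]'
python3 -c "
from h import *
go([.600,.242,.128],.315)"
```

```text
clock: 1.5
position: [0.4962, 0.3353, 0.3042]
ee_rot: [0.171, 0.985, 0.0, 0.0]
ft_force: [0.2, 1.1, -0.9]
grip_width: 0.999
grasp_force: 0.0
clock: 2.3
position: [0.6013, 0.2424, 0.2635]
ee_rot: [-0.16, 0.987, 0.0, 0.0]
ft_force: [-0.6, 0.1, -0.4]
grip_width: 0.998
grasp_force: 0.0
t 2.3 pos [0.6013 0.2424 0.2635] yang 0.321 w 0.9979051381204097 F [-0.6  0.1 -0.4] M [0.014 0.018 0.025] gf 0.0 q7 1.47 tiltz [ 0.  0. -1.]
slide cm [ 0.14 -0.   13.55]
yaw 0.00573619024620714
```

```bash
python3 -m jog '[{"grip":0,"slide":[0.1,0,2.5],"yaw":0},{"grip":0,"slide":[0,0,2.5],"yaw":0},{"grip":0,"slide":[0,0,2.5],"yaw":0},{"grip":0,"slide":[0,0,2],"yaw":0},{"grip":0,"slide":[0,0,2],"yaw":0},{"grip":0,"slide":[0,0,1.2],"yaw":0},{"grip":0,"slide":[0,0,0.8],"yaw":0},{"grip":0,"slide":[0,0,0],"yaw":0}]' 70
python3 -c "
from h import *
go([.600,.242,.128],.315)
cv2.imwrite('pics/g_t.png',manip.camera('top'));s=manip.camera('scene')
cv2.imwrite('pics/g.png',cv2.resize(s[100:220,270:430],(800,600),interpolation=2))"
```

```text
clock: 3.1
position: [0.6001, 0.2421, 0.1282]
ee_rot: [-0.157, 0.988, -0.0, -0.001]
ft_force: [0.3, 0.3, 0.6]
grip_width: 0.5
grasp_force: 0.0
t 3.1 pos [0.6001 0.2421 0.1282] yang 0.315 w 0.5004325830681606 F [0.3 0.3 0.6] M [-0.013  0.031 -0.013] gf 0.0 q7 1.47 tiltz [-0.001 -0.    -1.   ]
slide cm [ 0.01 -0.    0.02]
yaw 0.00028651195523926587
```

View pics/g.png

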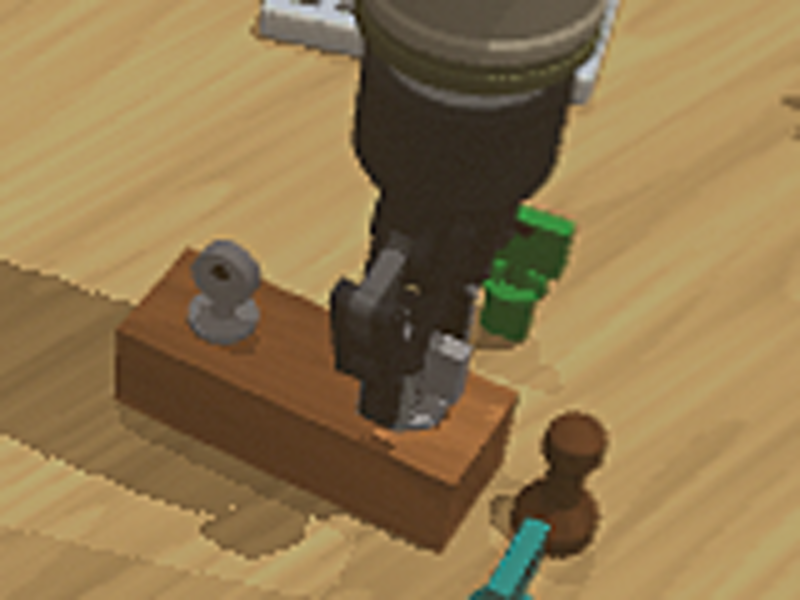

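The front finger stands in front of the head (around 380,330), with the grey rectangular head between the fingers. The round key (225,290) and the stamp are clear. Closing.

```bash
python3 -m jog '[{"grip":1,"slide":[0,0,0],"yaw":0},{"grip":1,"slide":[0,0,0],"yaw":0},{"grip":1,"slide":[0,0,0],"yaw":0},{"grip":1,"slide":[0,0,0],"yaw":0},{"grip":1,"slide":[0,0,0],"yaw":0},{"grip":1,"slide":[0,0,0],"yaw":0},{"grip":1,"slide":[0,0,0],"yaw":0}]' 70
python3 -c "
from h import *
go([.600,.242,.128],.315)"
```

```text
clock: 3.9
position: [0.6007, 0.2424, 0.1298]
ee_rot: [-0.157, 0.988, 0.0, 0.001]
ft_force: [-1.1, 0.4, 5.8]
grip_width: 0.102
grasp_force: 68.8
t 3.9 pos [0.6007 0.2424 0.1298] yang 0.315 w 0.10178834502213878 F [-1.1  0.4  5.8] M [-0.106  0.22  -0.012] gf 68.8 q7 1.47 tiltz [ 0.001  0.001 -1.   ]
slide cm [ 0.08 -0.01  0.17]
yaw 0.0003235660660307338
```

```bash
python3 -m jog '[{"grip":1,"slide":[0,0,-1],"yaw":0},{"grip":1,"slide":[0,0,-2],"yaw":0},{"grip":1,"slide":[0,0,-3],"yaw":0},{"grip":1,"slide":[0,0,-3],"yaw":0},{"grip":1,"slide":[0,0,-3],"yaw":0},{"grip":1,"slide":[0,0,-2],"yaw":0},{"grip":1,"slide":[0,0,0],"yaw":0}]' 70
python3 -c "
from h import *
go([.558,-.158,.25],-.545)
t=manip.camera('top');s=manip.camera('scene')
a=cv2.resize(t[150:270,110:270],(400,300),interpolation=2);b=cv2.resize(s[90:210,270:430],(400,300),interpolation=2)
cv2.imwrite('pics/l.png',np.hstack([a,b]))"
```

```text
clock: 4.6
position: [0.6014, 0.2424, 0.2727]
ee_rot: [-0.157, 0.988, 0.001, 0.003]
ft_force: [-0.1, -0.6, -1.3]
grip_width: 0.104
grasp_force: 68.2
t 4.6 pos [0.6014 0.2424 0.2727] yang 0.315 w 0.104132345626383 F [-0.1 -0.6 -1.3] M [ 0.027 -0.01   0.029] gf 68.2 q7 1.47 tiltz [ 0.005  0.002 -1.   ]
slide cm [ 16.54 -36.73   2.15]
yaw 0.8600153698663552
```

View pics/l.png

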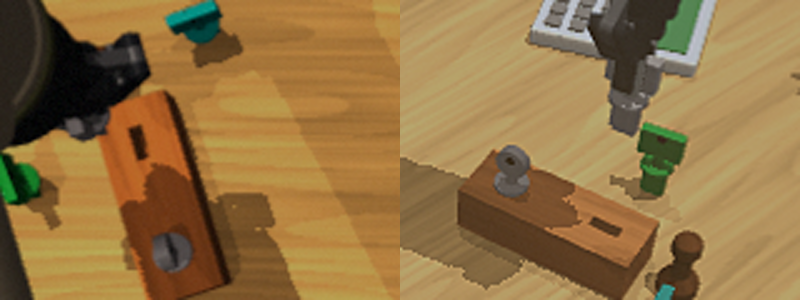

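```bash
python3 -m jog '[{"grip":1,"slide":[1.84,-4.08,0],"yaw":0},{"grip":1,"slide":[1.84,-4.08,0],"yaw":0},{"grip":1,"slide":[1.84,-4.08,0],"yaw":0},{"grip":1,"slide":[1.84,-4.08,0],"yaw":0},{"grip":1,"slide":[1.84,-4.08,0],"yaw":0},{"grip":1,"slide":[1.84,-4.08,0],"yaw":0},{"grip":1,"slide":[1.84,-4.08,0],"yaw":0},{"grip":1,"slide":[1.84,-4.08,0],"yaw":0}]'
python3 -m jog '[{"grip":1,"slide":[1.84,-4.08,0],"yaw":0},{"grip":1,"slide":[0,0,0],"yaw":0.14},{"grip":1,"slide":[0,0,0],"yaw":0.14},{"grip":1,"slide":[0,0,0],"yaw":0.14},{"grip":1,"slide":[0,0,0],"yaw":0.14},{"grip":1,"slide":[0,0,0],"yaw":0.14},{"grip":1,"slide":[0,0,0],"yaw":0.14},{"grip":1,"slide":[0,0,0],"yaw":0.02}]'
python3 -c "
from h import *
go([.558,-.158,.24],-.545)"
```

```text
clock: 5.5
position: [0.5604, -0.1155, 0.2673]
ee_rot: [-0.157, 0.988, 0.0, -0.001]
ft_force: [0.9, -0.7, -0.6]
grip_width: 0.106
grasp_force: 68.3
clock: 6.3
position: [0.5561, -0.1581, 0.2673]
ee_rot: [0.27, 0.963, -0.0, -0.001]
ft_force: [-0.0, -0.0, -1.2]
grip_width: 0.104
grasp_force: 68.4
t 6.3 pos [ 0.5561 -0.1581  0.2673] yang -0.548 w 0.10428324245323381 F [-0.  -0.  -1.2] M [0.014 0.027 0.027] gf 68.4 q7 1.31 tiltz [-0.003  0.    -1.   ]
slide cm [-0.16  0.11  2.73]
yaw -0.002670834867860461
```

```bash
python3 -m jog '[{"grip":1,"slide":[-0.16,0.11,1.5],"yaw":0},{"grip":1,"slide":[0,0,1.7],"yaw":0},{"grip":1,"slide":[0,0,0],"yaw":0},{"grip":1,"slide":[0,0,0],"yaw":0}]'
python3 -c "
from h import *
go([.558,-.158,.235],-.545)
o,p,R=st()
s=manip.camera('scene');x0,y0=130,195
K=8;im=cv2.resize(s[y0:y0+75,x0:x0+75],(600,600),interpolation=cv2.INTER_CUBIC)
# predicted key outline if centred in the grip
kz=p[2]-.117; ax=np.array([np.cos(-.548),np.sin(-.548),0]); ay=np.array([-ax[1],ax[0],0])
for x,y,z in[(a,b,h) for a,h in((.009,0),(.011,.004),(.011,.032)) for a in(a,-a) for b in((-.003,.003) if h else (-.002,.002))]:
    q=np.array([p[0],p[1],kz+z])+ax*x+ay*y; u=(proj('scene',q)-[x0,y0]+.5)*K; cv2.circle(im,(int(u[0]),int(u[1])),3,(0,0,255),-1)
for i in range(0,36):
    a=i*np.pi/18
    q=np.array([p[0]+.015*np.cos(a),p[1]+.015*np.sin(a),kz+.032]);u=(proj('scene',q)-[x0,y0]+.5)*K; cv2.circle(im,(int(u[0]),int(u[1])),1,(0,255,255),-1)
    q=np.array([.558+.029*np.cos(a),-.158+.029*np.sin(a),.105]);u=(proj('scene',q)-[x0,y0]+.5)*K; cv2.circle(im,(int(u[0]),int(u[1])),1,(0,255,0),-1)
cv2.imwrite('pics/m.png',im)"
```

```text
clock: 6.7
position: [0.5583, -0.1582, 0.236]
ee_rot: [0.268, 0.963, -0.0, -0.001]
ft_force: [0.4, 0.3, -0.7]
grip_width: 0.105
grasp_force: 68.4
t 6.7 pos [ 0.5583 -0.1582  0.236 ] yang -0.543 w 0.10488075381841006 F [ 0.4  0.3 -0.7] M [ 0.028 -0.003  0.02 ] gf 68.4 q7 1.33 tiltz [-0.002  0.    -1.   ]
slide cm [ 0.04 -0.    0.1 ]
yaw 0.001985990615666622
```

View pics/m.png

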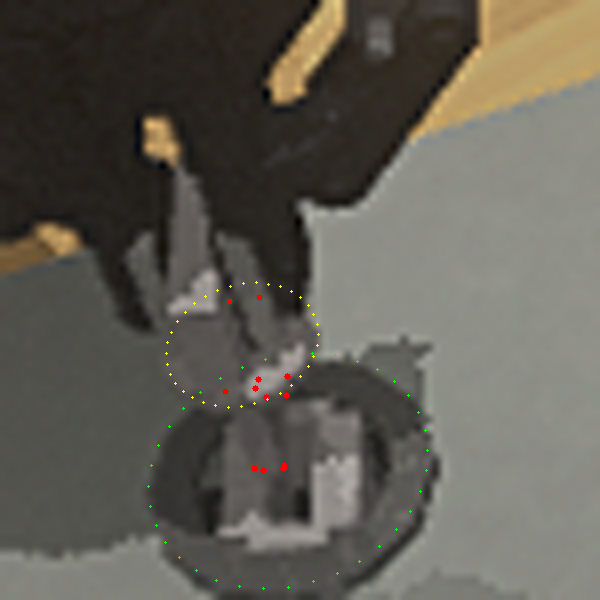

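The key in hand matches its prediction to about 1 mm and hangs over the ring (centre about 290,480). Lowering gently.

```bash
python3 -m jog '[{"grip":1,"slide":[0.04,0,0.5],"yaw":0},{"grip":1,"slide":[0,0,0.5],"yaw":0},{"grip":1,"slide":[0,0,0.2],"yaw":0},{"grip":1,"slide":[0,0,0.2],"yaw":0},{"grip":1,"slide":[0,0,0],"yaw":0}]'
python3 -c "
from h import *
go([.558,-.158,.235],-.545)"
```

```text
clock: 7.25
position: [0.5583, -0.158, 0.2226]
ee_rot: [0.269, 0.963, 0.0, -0.0]
ft_force: [0.0, 0.6, -1.6]
grip_width: 0.102
grasp_force: 68.4
t 7.25 pos [ 0.5583 -0.158   0.2226] yang -0.545 w 0.10165441872158049 F [ 0.   0.6 -1.6] M [ 0.021 -0.017 -0.063] gf 68.4 q7 1.33 tiltz [-0.  0. -1.]
slide cm [ 0.02 -0.02 -1.24]
yaw 0.0003058137155934615
```

```bash
python3 -m jog '[{"grip":1,"slide":[0,0,0.15],"yaw":0},{"grip":1,"slide":[0,0,0.15],"yaw":0},{"grip":1,"slide":[0,0,0],"yaw":0}]'
python3 -c "
from h import *
go(None)"
python3 -m jog '[{"grip":1,"slide":[0,0,0.15],"yaw":0},{"grip":1,"slide":[0,0,0],"yaw":0}]'
python3 -c "
from h import *
go(None)"
```

```text
clock: 7.55
position: [0.5583, -0.158, 0.2197]
ee_rot: [0.269, 0.963, 0.0, -0.0]
ft_force: [0.3, 0.7, -0.7]
grip_width: 0.103
grasp_force: 68.4
t 7.55 pos [ 0.5583 -0.158   0.2197] yang -0.545 w 0.10306863756478356 F [ 0.3  0.7 -0.7] M [-0.021  0.001  0.053] gf 68.4 q7 1.33 tiltz [-0.  0. -1.]
clock: 7.75
position: [0.5583, -0.158, 0.2182]
ee_rot: [0.269, 0.963, 0.0, -0.0]
ft_force: [-0.4, 0.3, -1.3]
grip_width: 0.101
grasp_force: 68.4
t 7.75 pos [ 0.5583 -0.158   0.2182] yang -0.545 w 0.10101144729856486 F [-0.4  0.3 -1.3] M [ 0.033  0.006 -0.001] gf 68.4 q7 1.33 tiltz [-0.  0. -1.]
```

```bash
python3 -m jog '[{"grip":1,"slide":[0,0,0.15],"yaw":0},{"grip":1,"slide":[0,0,0.15],"yaw":0},{"grip":1,"slide":[0,0,0],"yaw":0}]'
python3 -c "
from h import *
go(None)"
python3 -m jog '[{"grip":1,"slide":[0,0,0.15],"yaw":0},{"grip":1,"slide":[0,0,0.1],"yaw":0},{"grip":1,"slide":[0,0,0],"yaw":0}]'
python3 -c "
from h import *
go(None)"
```

```text
clock: 8.05
position: [0.5583, -0.1579, 0.2151]
ee_rot: [0.269, 0.963, 0.0, -0.0]
ft_force: [0.8, -0.1, -1.1]
grip_width: 0.101
grasp_force: 68.4
t 8.05 pos [ 0.5583 -0.1579  0.2151] yang -0.545 w 0.10064462732425272 F [ 0.8 -0.1 -1.1] M [-0.001 -0.076  0.011] gf 68.4 q7 1.33 tiltz [-0.  0. -1.]
clock: 8.35
position: [0.5583, -0.158, 0.2127]
ee_rot: [0.269, 0.963, 0.0, -0.0]
ft_force: [0.3, 0.5, -1.4]
grip_width: 0.106
grasp_force: 68.4
t 8.35 pos [ 0.5583 -0.158   0.2127] yang -0.545 w 0.10601795803243558 F [ 0.3  0.5 -1.4] M [0.043 0.043 0.022] gf 68.4 q7 1.33 tiltz [-0.  0. -1.]
```

Already about 9 mm in, with no resistance. Continuing down to the expected 0.190.

```bash
python3 -m jog '[{"grip":1,"slide":[0,0,0.25],"yaw":0},{"grip":1,"slide":[0,0,0.25],"yaw":0},{"grip":1,"slide":[0,0,0.25],"yaw":0},{"grip":1,"slide":[0,0,0.25],"yaw":0},{"grip":1,"slide":[0,0,0],"yaw":0}]'
python3 -c "
from h import *
go(None)"
python3 -m jog '[{"grip":1,"slide":[0,0,0.25],"yaw":0},{"grip":1,"slide":[0,0,0.25],"yaw":0},{"grip":1,"slide":[0,0,0.25],"yaw":0},{"grip":1,"slide":[0,0,0.15],"yaw":0},{"grip":1,"slide":[0,0,0],"yaw":0}]'
python3 -c "
from h import *
go(None)"
```

```text
clock: 8.85
position: [0.5582, -0.1579, 0.2024]
ee_rot: [0.269, 0.963, -0.0, -0.0]
ft_force: [-0.0, 0.2, -1.3]
grip_width: 0.103
grasp_force: 68.4
t 8.85 pos [ 0.5582 -0.1579  0.2024] yang -0.545 w 0.10316134051997052 F [-0.   0.2 -1.3] M [-0.03  -0.01  -0.028] gf 68.4 q7 1.34 tiltz [-0.001  0.    -1.   ]
clock: 9.35
position: [0.5582, -0.1579, 0.1936]
ee_rot: [0.269, 0.963, 0.0, -0.0]
ft_force: [-0.4, -1.0, -1.1]
grip_width: 0.104
grasp_force: 68.4
t 9.35 pos [ 0.5582 -0.1579  0.1936] yang -0.545 w 0.10383545393863176 F [-0.4 -1.  -1.1] M [-0.037  0.065 -0.059] gf 68.4 q7 1.34 tiltz [-0.  0. -1.]
```

```bash
python3 -m jog '[{"grip":1,"slide":[0,0,0.15],"yaw":0},{"grip":1,"slide":[0,0,0.15],"yaw":0},{"grip":1,"slide":[0,0,0],"yaw":0}]'
python3 -c "
from h import *
go(None)"
python3 -m jog '[{"grip":1,"slide":[0,0,0.1],"yaw":0},{"grip":1,"slide":[0,0,0.1],"yaw":0},{"grip":1,"slide":[0,0,0],"yaw":0}]'
python3 -c "
from h import *
go(None)"
```

```text
clock: 9.65
position: [0.5583, -0.1579, 0.1907]
ee_rot: [0.269, 0.963, 0.0, -0.0]
ft_force: [-0.7, -0.0, -1.1]
grip_width: 0.106
grasp_force: 68.4
t 9.65 pos [ 0.5583 -0.1579  0.1907] yang -0.545 w 0.10605407732017762 F [-0.7 -0.  -1.1] M [ 0.027 -0.023  0.022] gf 68.4 q7 1.34 tiltz [-0.  0. -1.]
clock: 9.95
position: [0.5585, -0.1581, 0.1897]
ee_rot: [0.269, 0.963, 0.0, 0.0]
ft_force: [-2.8, 0.8, 5.7]
grip_width: 0.103
grasp_force: 69.7
t 9.95 pos [ 0.5585 -0.1581  0.1897] yang -0.545 w 0.10268878190121516 F [-2.8  0.8  5.7] M [ 0.195  0.682 -0.04 ] gf 69.7 q7 1.34 tiltz [ 0.001  0.    -1.   ]
```

The key is home: contact at TCP 0.190 as predicted. Turning clockwise.

```bash
python3 -m jog '[{"grip":1,"slide":[0,0,0],"yaw":0.06},{"grip":1,"slide":[0,0,0],"yaw":0.06},{"grip":1,"slide":[0,0,0],"yaw":0.06},{"grip":1,"slide":[0,0,0],"yaw":0.06},{"grip":1,"slide":[0,0,0],"yaw":0.06},{"grip":1,"slide":[0,0,0],"yaw":0}]' 100
python3 -c "
from h import *
go([.5583,-.158,.19])"
python3 -m jog '[{"grip":1,"slide":[0,0,0],"yaw":0.06},{"grip":1,"slide":[0,0,0],"yaw":0.06},{"grip":1,"slide":[0,0,0],"yaw":0.06},{"grip":1,"slide":[0,0,0],"yaw":0.06},{"grip":1,"slide":[0,0,0],"yaw":0.06},{"grip":1,"slide":[0,0,0],"yaw":0}]'
python3 -c "
from h import *
go([.5583,-.158,.19],-1.55)"
```

```text
clock: 10.55
position: [0.5588, -0.1579, 0.1897]
ee_rot: [0.411, 0.912, 0.0, 0.001]
ft_force: [-1.9, 1.0, 6.1]
grip_width: 0.097
grasp_force: 99.1
t 10.55 pos [ 0.5588 -0.1579  0.1897] yang -0.847 w 0.09702576210597016 F [-1.9  1.   6.1] M [0.248 0.367 0.025] gf 99.1 q7 1.06 tiltz [ 0.001  0.    -1.   ]
slide cm [ 0.02 -0.05 -0.03]
clock: 11.15
position: [0.5588, -0.1579, 0.1897]
ee_rot: [0.542, 0.84, 0.0, 0.0]
ft_force: [-2.1, 1.0, 5.7]
grip_width: 0.099
grasp_force: 99.1
t 11.15 pos [ 0.5588 -0.1579  0.1897] yang -1.147 w 0.09864111077059773 F [-2.1  1.   5.7] M [ 0.189  0.469 -0.01 ] gf 99.1 q7 0.77 tiltz [ 0.001  0.    -1.   ]
slide cm [ 0.01 -0.05 -0.03]
yaw 0.40338420398141106
```

```bash
python3 -c "
from h import *
s=manip.camera('scene');t=manip.camera('top')
a=cv2.resize(s[215:290,130:205],(400,400),interpolation=2);b=cv2.resize(t[185:260,345:420],(400,400),interpolation=2)
cv2.imwrite('pics/n.png',np.hstack([a,b]))"
```

```text
(no output)
```

View pics/n.png

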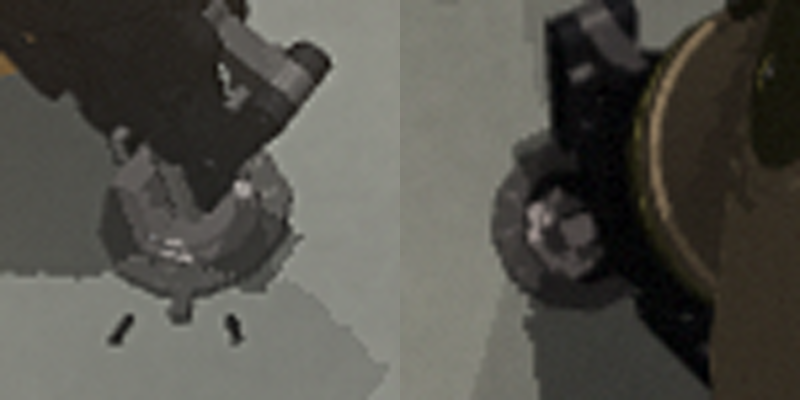

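The pointer (180,315) is now about midway between the locked mark (235,325) and the open mark (120,325), so the bolt is turning. Carrying on to the stop.

```bash
python3 -m jog '[{"grip":1,"slide":[0,0,0],"yaw":0.06},{"grip":1,"slide":[0,0,0],"yaw":0.06},{"grip":1,"slide":[0,0,0],"yaw":0.06},{"grip":1,"slide":[0,0,0],"yaw":0.06},{"grip":1,"slide":[0,0,0],"yaw":0.05},{"grip":1,"slide":[0,0,0],"yaw":0}]'
python3 -c "
from h import *
go([.5583,-.158,.19],-1.55)"
python3 -m jog '[{"grip":1,"slide":[0,0,0],"yaw":0.04},{"grip":1,"slide":[0,0,0],"yaw":0.03},{"grip":1,"slide":[0,0,0],"yaw":0.03},{"grip":1,"slide":[0,0,0],"yaw":0}]'
python3 -c "
from h import *
go([.5583,-.158,.19],-1.55)"
```

```text
clock: 11.85
position: [0.5587, -0.1579, 0.1897]
ee_rot: [0.658, 0.753, 0.0, 0.0]
ft_force: [-2.0, 1.1, 6.2]
grip_width: 0.099
grasp_force: 99.2
t 11.85 pos [ 0.5587 -0.1579  0.1897] yang -1.436 w 0.09911892305663539 F [-2.   1.1  6.2] M [0.192 0.528 0.024] gf 99.2 q7 0.5 tiltz [ 0.001  0.    -1.   ]
slide cm [-0.   -0.04 -0.03]
yaw 0.11368459532022146
clock: 12.25
position: [0.5587, -0.158, 0.1897]
ee_rot: [0.695, 0.719, 0.0, 0.0]
ft_force: [-1.9, 1.0, 6.3]
grip_width: 0.098
grasp_force: 99.2
t 12.25 pos [ 0.5587 -0.158   0.1897] yang -1.536 w 0.09842378652882972 F [-1.9  1.   6.3] M [0.247 0.548 0.001] gf 99.2 q7 0.41 tiltz [ 0.001  0.    -1.   ]
slide cm [-0.   -0.04 -0.03]
yaw 0.014362925795508685
```

```bash
python3 -m jog '[{"grip":1,"slide":[0,0,0],"yaw":0.03},{"grip":1,"slide":[0,0,0],"yaw":0.03},{"grip":1,"slide":[0,0,0],"yaw":0}]'
python3 -c "
from h import *
go(None,-1.6)"
python3 -m jog '[{"grip":1,"slide":[0,0,0],"yaw":0.03},{"grip":1,"slide":[0,0,0],"yaw":0.03},{"grip":1,"slide":[0,0,0],"yaw":0}]'
python3 -c "
from h import *
go(None,-1.65)
s=manip.camera('scene');t=manip.camera('top')
a=cv2.resize(s[215:290,130:205],(400,400),interpolation=2);b=cv2.resize(t[185:260,345:420],(400,400),interpolation=2)
cv2.imwrite('pics/n2.png',np.hstack([a,b]))"
```

```text
clock: 12.55
position: [0.5587, -0.158, 0.1897]
ee_rot: [0.716, 0.698, 0.0, 0.0]
ft_force: [-1.4, 0.5, 6.1]
grip_width: 0.102
grasp_force: 99.2
t 12.55 pos [ 0.5587 -0.158   0.1897] yang -1.595 w 0.10211111191306776 F [-1.4  0.5  6.1] M [0.199 0.593 0.299] gf 99.2 q7 0.35 tiltz [ 0.001  0.    -1.   ]
yaw 0.004830488176096104
clock: 12.85
position: [0.5587, -0.1579, 0.1897]
ee_rot: [0.736, 0.677, 0.0, 0.0]
ft_force: [-2.7, 0.8, 7.4]
grip_width: 0.1
grasp_force: 100.1
t 12.85 pos [ 0.5587 -0.1579  0.1897] yang -1.654 w 0.10047691056619903 F [-2.7  0.8  7.4] M [0.085 0.589 1.063] gf 100.1 q7 0.3 tiltz [ 0.001 -0.    -1.   ]
yaw -0.003914877294919794
```

View pics/n2.png

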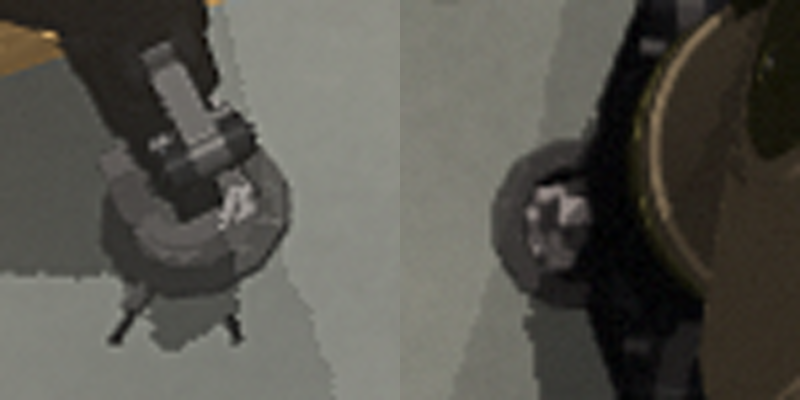

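The pointer (135,295) lies in line with the open mark and the torque has jumped to 1.06 N m, so it is at the stop. Relaxing the twist, then releasing and withdrawing.

```bash
python3 -m jog '[{"grip":1,"slide":[0,0,0],"yaw":-0.03},{"grip":1,"slide":[0,0,-0.03],"yaw":-0.035},{"grip":1,"slide":[0,0,0],"yaw":0}]'
python3 -c "
from h import *
go(None)"
python3 -m jog '[{"grip":0,"slide":[0,0,0],"yaw":0},{"grip":0,"slide":[0,0,0],"yaw":0},{"grip":0,"slide":[0,0,0],"yaw":0},{"grip":0,"slide":[0,0,0],"yaw":0},{"grip":0,"slide":[0,0,0],"yaw":0},{"grip":0,"slide":[0,0,0],"yaw":0}]'
python3 -c "
from h import *
go(None)"
```

```text
clock: 13.25
position: [0.5587, -0.1578, 0.1897]
ee_rot: [0.713, 0.701, 0.0, 0.0]
ft_force: [-0.7, 1.8, 5.3]
grip_width: 0.099
grasp_force: 99.0
t 13.25 pos [ 0.5587 -0.1578  0.1897] yang -1.589 w 0.09907902556041678 F [-0.7  1.8  5.3] M [0.234 0.349 0.273] gf 99.0 q7 0.36 tiltz [ 0.001  0.    -1.   ]
clock: 13.85
position: [0.5583, -0.158, 0.1891]
ee_rot: [0.714, 0.7, 0.0, -0.0]
ft_force: [0.6, -0.4, -0.9]
grip_width: 0.502
grasp_force: 0.0
t 13.85 pos [ 0.5583 -0.158   0.1891] yang -1.59 w 0.5018439335421353 F [ 0.6 -0.4 -0.9] M [-0.004 -0.007  0.004] gf 0.0 q7 0.36 tiltz [-0.  0. -1.]
```

```bash
python3 -m jog '[{"grip":0,"slide":[0,0,-1],"yaw":0},{"grip":0,"slide":[0,0,-2],"yaw":0},{"grip":0,"slide":[0,0,-4],"yaw":0},{"grip":0,"slide":[0,0,-4],"yaw":0},{"grip":0,"slide":[0,0,-3],"yaw":0}]'
python3 -m jog '[{"grip":0,"slide":[4,-2,0],"yaw":0},{"grip":0,"slide":[4,-2,0],"yaw":0},{"grip":0,"slide":[4,-2,0],"yaw":0},{"grip":0,"slide":[4,-2,0],"yaw":0},{"grip":0,"slide":[4,0,0],"yaw":0},{"grip":0,"slide":[0,0,0],"yaw":0},{"grip":0,"slide":[0,0,0],"yaw":0}]'
python3 -c "
from h import *
go(None)
s=manip.camera('scene');t=manip.camera('top')
a=cv2.resize(s[215:290,130:240],(400,273),interpolation=2);b=cv2.resize(t[145:265,335:455],(400,400),interpolation=2)
o=np.zeros((400,800,3),np.uint8);o[:273,:400]=a;o[:,400:]=b
cv2.imwrite('pics/e.png',o)"
```

```text
clock: 14.35
position: [0.5585, -0.1584, 0.3326]
ee_rot: [0.714, 0.7, 0.001, 0.001]
ft_force: [0.7, 0.1, -0.5]
grip_width: 0.496
grasp_force: 0.0
clock: 15.05
position: [0.4822, 0.0439, 0.3299]
ee_rot: [0.713, 0.701, 0.0, 0.0]
ft_force: [0.7, 0.3, 0.2]
grip_width: 0.501
grasp_force: 0.0
t 15.05 pos [0.4822 0.0439 0.3299] yang -1.588 w 0.5007938718393878 F [0.7 0.3 0.2] M [-0.036 -0.023 -0.03 ] gf 0.0 q7 -0.2 tiltz [ 0.001  0.    -1.   ]
```

View pics/e.png

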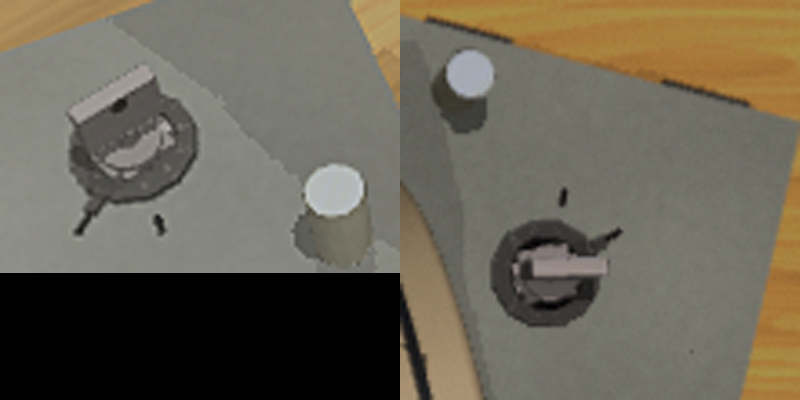

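The pointer touches the open mark (95,210 in the scene crop; 605,240 in the top crop). The key sits home in the lock with its collar down, and the coin roll stands where it was. Handing in.

```bash
python3 -c "
from workcell import manip
print(manip.hand_in())"
```

```text
the job is handed in; nothing more can be done
None
```

The cash box is unlocked: the rectangular-headed key is fully home in the lock and turned clockwise to its stop, and I left it there. The round key and coin roll were not touched, and I handed the job in after about 15 s.

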